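Seat the temperature probe and set its depth collar

TASK

Take the temperature probe out of its stand and push it gently down the narrow well of the heating block until it bottoms out. Then slide its brass collar down the stem until it sits flush on the top of the block, marking the depth, and leave the probe standing there, still fully home. Press with less than 30 N on the well's floor or with the collar on the block, and leave the two vials where they stand.

Things in the scene. Friction and masses are not known exactly. Their poses are not given: they have to be found in the camera images.
- probe: Short round temperature probe, upright in its stand at the start. Origin: its tip (lower end); z points up the stem. Steel stem, 10 mm diameter, up to 86 mm (the last 3 mm at the tip chamfered to 6.4 mm), then a black plastic head, 22 mm diameter, from 86 to 110 mm (the top). About 80 g with its collar.
- collar: Brass collar on the probe's stem: a disc of 32 mm diameter, 10 mm thick (a small thumb screw sticks 6 mm out of its side). Origin: centre of its underside, z up the stem; at the start 70 to 74 mm above the tip. It slides along the stem only, stays where it is left, and needs about 3 N to move. Its top face is free all round the 22 mm head, so fingertips can press on its rim from above.
- heater: Dry-bath heater, fixed: grey housing 90 x 90 x 18 mm, on it an aluminium block 70 x 70 x 70 mm; its flat top is 88 mm above the table. Origin: centre of the underside, z up. Three round wells in the top: the narrow one of the probe (well_mouth) at x = -18, y = 0 mm, and two wide ones, 19.5 mm, at x = 17, y = +17 and -17 mm.
- well_mouth (a point): Centre of the narrow well's mouth, in the plane of the block's top face; z up. Bore 11.5 mm, 2 mm chamfer. Blind, with a hard floor 40 to 60 mm down: different each time and not to be seen. A spring ball in its wall, felt from about 12 mm down, grips the stem, so the probe does not fall in by its weight: pushing it on takes 1 to 6 N. The floor is a sudden hard stop beyond that.
- stand_mouth (a point): Centre of the mouth of the probe stand's bore, z up: white block 34 x 34 mm, 40 mm tall on a black foot 66 x 66 x 8 mm, fixed to the table; mouth 48 mm above the table, bore 11.5 mm, 40 mm deep. The probe's tip starts on the floor of this bore, 8 mm above the table, and the probe is loose in it.
- vial_1: Small capped vial, 24 mm diameter, 50 mm tall, a bystander on the robot's side of the work. Origin: centre of its underside.
- vial_2: Small capped vial, 24 mm diameter, 50 mm tall, a bystander behind the work. Origin: centre of its underside.
Mind the look-alikes: they are no part of the job. Leave any purple or turquoise look-alike of the probe alone.

How it is judged:
By the outcome, as a careful person would: the job done as asked, in the order asked, and still so for the second after the job is handed in, with the robot touching nothing.
It also fails if it takes over 59 s, if anything falls off the work surface, if the arm or the gripper's body presses on something with over 40 N, if the wrist force passes 120 N, or if a joint passes its speed limit or range.

ROBOT

A 6-joint arm with a two-finger parallel gripper is mounted at the origin on a cart in front of the work surface, level with it; the furniture and walls round the work are solid. World frame = base frame: x ahead of the robot, y to its left, z up, the work surface at z = 0. Lengths are in mm, angles in rad, forces in N, time in s.
With the tool pointing down it reaches from about 275 to 1000 mm from the base axis. Payload 8.4 kg.
Tool frame: the origin (TCP) lies at the very end of the fingers, on their centre line; the grasp point (between the pads) lies 19 mm behind it; z points along the fingers, y is the line along which they close (so a half turn about z gives the same grasp; the last joint's range is limited). The gripper opens to 85 mm and grips with 20 to 120 N. Pads are 22 mm wide; open, the fingers measure 114 mm over their backs; the gripper's body (76 mm by 85 mm) begins 54 mm behind the grasp point. The pads swing forward as they close: fully open they stand 13 mm farther back than shut.
Start: joints at [1.224, 0.353, 1.633, -0, 1.155, -0.002], TCP at [211.254, 588.217, 231.281] pointing down, gripper open.
Joint ranges: [-2.63, 2.63], [-0.92, 2.1], [0.06, 2.66], [-1.3, 4.44], [0, 2.69], [-3.02, 3.02]. Speed limits (rad/s): [2.22, 2.22, 2.79, 3.14, 3.14, 3.14].

INTERFACE

Orientations are given as [roll, pitch, yaw] about the fixed x, y, z axes, in that order (R = Rz(yaw) Ry(pitch) Rx(roll)).
In Python, from rig import sensors, grab_frame, camera_params, order gives the robot as it stands. The module is installed in compiled form; this text tells all that it offers.
- The arm moves only by the tool move_arm, never from a script. Its argument "motion" is a list of rows, each a list of 7 numbers: the turn, a rotation vector about the tool's x, y, z in parts of the range, where 1.0 means 2 rad, then the shift along the tool's x, y, z in parts of the range, where 1.0 means 0.4 m, then the finger opening in m, from 0 to 0.0854. A call has 1 to 8 rows; each row is the pose to reach, as a shift and turn from the pose commanded when the call began, along the tool's axes at that moment; what a row does not reach only later rows make up. A row lasts 1/8 s, in which the tool goes at most 62.5 mm and 10.7 degrees, less where a joint would pass 70% of its speed; a pose out of reach is approached as far as the arm can. A shift or turn number past 1, either way, is cut back to 1. A call with a gripper value outside its range is refused whole. The fingers move at their own pace and stop on an object; "grip_force" is the grip in N (left out, the last holds). Time passes only in rows, so rows that repeat a pose let the fingers close. It gives the time, the measured TCP pose, the force, the opening and the grip force at its end, in the units of the state.
- sensors.sense(): the state, without advancing time (a new reading comes with each control period).
- grab_frame(name): name is "side" or "top" or "wrist"; returns (picture, depth): 480x640x3 uint8, red, green, blue; 480x640 float32, mm along the optical axis (not along the pixel's ray), 0 where there is no reading.
- camera_params(name): a dict with "camera_matrix" (3x3 intrinsics, pixels), "world_from_camera" (4x4, takes a point from camera to world coordinates). Camera axes: x right, y down, z forward; pixel columns grow to the right and rows downward; lengths in mm; the calibration is good to about 2 mm. A picture is of the moment at which its call begins: read the wrist's pose just before it. camera_params takes no time and is no camera call; for the wrist camera it gives the pose at the moment of the call.
- order.sign_off(): hands the job in; it is judged then, once.
The state is a dict: "clock": time; "qpos": joint angles; "qvel": joint speeds; "joint_efforts": joint torques, N m; "eef_pos": TCP position; "tcp_rot": TCP orientation; "contact_force": force on the tool from outside, world axes, zero at the start; "wrist_torque": the same for the moment, N m; "opening": opening from 0.0 (shut) to 1.0 (fully open); "grasp_force": force on a finger pad.
Only numpy, scipy, OpenCV 4.12 (cv2) and the standard library are available. Lean on these libraries where they do the work, as an engineer would, in place of code of your own. Each camera call takes 0.05 s, during which the arm holds its last target. There are 200 camera calls.

## Working session

There is one attempt and no reset: what is moved stays moved. The work goes in short steps, Python scripts to look and compute and a tool call to move; the robot and the scene stay as the last step left them, time stands still between calls to the robot, and variables do not carry over. Pictures are saved under pics/ and viewed, at most 10 in all, crops included, and the job is handed in when it is done.

Besides the shell and the picture viewer there is one more tool, called after ">>>" by a JSON object that holds its "op" and its "data". move_arm: Moves the arm, as the interface text tells. Its arguments: {"type":"object","properties":{"motion":{"type":"array","items":{"type":"array","items":{"type":"number"}}},"grip_force":{"type":"number"}},"required":["motion"]}

```bash
mkdir -p pics; python3 - <<'E'
from rig import *
import cv2,numpy as np
s=sensors.sense();print(s)
a=[]
for n in("side","top"):
    p,d=grab_frame(n);cv2.imwrite(f"pics/{n}0.png",p[:,:,::-1]);np.savez(f"{n}0.npz",p=p,d=d)
    c=camera_params(n);print(n,c["camera_matrix"],c["world_from_camera"].round(3))
E
```

```text
{'clock': 0.0, 'qpos': array([ 1.22361351e+00,  3.53648967e-01,  1.63416942e+00,  1.74460872e-05,
        1.15522634e+00, -2.36991746e-03]), 'qvel': array([-0.00056317, -0.00106764, -0.00037296,  0.00138245, -0.00052502,
        0.00132205]), 'joint_efforts': array([-8.92466360e-04, -6.05255055e+01, -3.42069376e+01, -4.95317988e-05,
        9.25761822e-03, -8.30492240e-06]), 'eef_pos': array([211.06776269, 587.74380931, 230.54608987]), 'tcp_rot': array([-3.14014063e+00, -1.93921801e-05,  2.79677268e+00]), 'contact_force': array([-0.57113632,  0.2529738 , -0.45621973]), 'wrist_torque': array([ 0.02082789, -0.00536638, -0.04045816]), 'grasp_force': 0.0, 'opening': 1.0012484343380428}
side [[606.58163151   0.         326.68201341]
 [  0.         606.58163151 241.14716281]
 [  0.           0.           1.        ]] [[ 9.47000e-01 -2.11000e-01  2.41000e-01  3.27081e+02]
 [-3.20000e-01 -6.22000e-01  7.14000e-01 -6.79928e+02]
 [-1.00000e-03 -7.54000e-01 -6.57000e-01  6.40171e+02]
 [ 0.00000e+00  0.00000e+00  0.00000e+00  1.00000e+00]]
top [[601.15668476   0.         320.50542799]
 [  0.         601.15668476 234.87579735]
 [  0.           0.           1.        ]] [[ 7.00000e-03 -9.94000e-01  1.07000e-01  4.20829e+02]
 [-1.00000e+00 -8.00000e-03 -1.10000e-02 -8.60850e+01]
 [ 1.10000e-02 -1.07000e-01 -9.94000e-01  9.74445e+02]
 [ 0.00000e+00  0.00000e+00  0.00000e+00  1.00000e+00]]
```

View pics/top0.png

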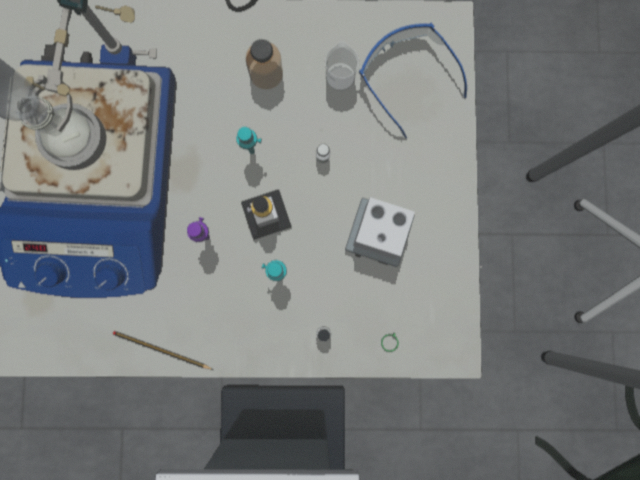

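View pics/side0.png

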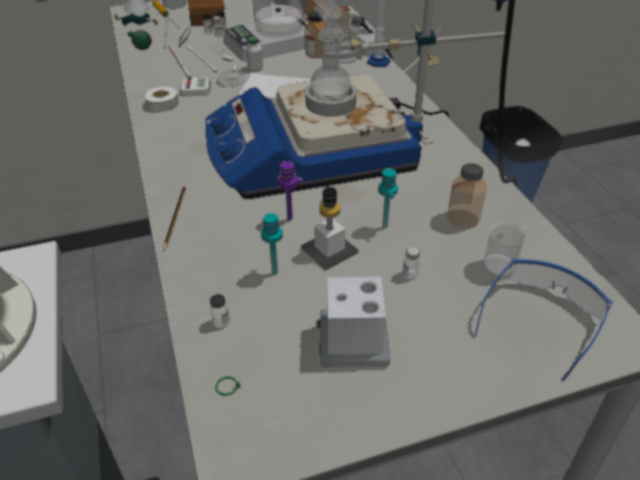

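The probe candidates in the top picture are the black head with brass collar at (262,205), turquoise at (246,137) and (276,270), and purple at (198,230). The black and brass one stands in the white block on the black foot, so it fits the description. The heater's narrow well is at (381,238), its wide wells are at (378,212) and (400,219), and the vials are at (323,152) and (324,335). I'll confirm the probe in a crop and measure.

```bash
cat > h.py <<'E'
from rig import *
import cv2,numpy as np
def ray(n,u,v,z,c=None):
    c=c or camera_params(n);K=c["camera_matrix"];T=c["world_from_camera"]
    d=T[:3,:3]@np.linalg.solve(K,[u,v,1.]);o=T[:3,3];return o+d*(z-o[2])/d[2]
def blobs(mask,amin=15):
    n,l,s,c=cv2.connectedComponentsWithStats(mask.astype(np.uint8));return [(s[i,4],s[i,:4].tolist(),c[i].round(1)) for i in range(1,n) if s[i,4]>=amin]
E
python3 - <<'E'
from h import *
for n,(x,y,w,h) in dict(top=(180,110,250,180),side=(210,150,220,220)).items():
    p=np.load(n+"0.npz")["p"][y:y+h,x:x+w,::-1]
    globals()[n]=cv2.resize(p,(400,400*h//w) if n=="side" else (400,288),interpolation=cv2.INTER_CUBIC)
H=np.zeros((400,800,3),np.uint8);H[:288,:400]=top;H[:400,400:]=side
cv2.imwrite("pics/crop.png",H)
f=np.load("top0.npz");p=f["p"].astype(int);d=f["d"]
c=camera_params("top");K=c["camera_matrix"];T=c["world_from_camera"]
v,u=np.mgrid[:480,:640];P=np.stack([(u-K[0,2])/K[0,0]*d,(v-K[1,2])/K[1,1]*d,d,np.ones_like(d)],-1)@T.T
Z=P[...,2]
roi=np.zeros_like(Z,bool);roi[120:300,180:430]=1
for nm,m in dict(heads=roi&(Z>105)&(Z<135),block=roi&(Z>82)&(Z<95)&(u>340)).items():
    for b in blobs(m,20): print(nm,b)
m=(roi&(Z>80)&(Z<95)&(u>340)).astype(np.uint8)
ct=max(cv2.findContours(m,0,2)[0],key=cv2.contourArea);r=cv2.minAreaRect(ct);bx=cv2.boxPoints(r)
print("box world",[ray("top",*q,88)[:2].round(1).tolist() for q in bx])
g=p.sum(2)/3
inn=np.zeros_like(m);cv2.fillPoly(inn,[ct],1);inn=cv2.erode(inn,np.ones((5,5)))
for b in blobs((g<120)&(inn>0),15):print("well",b,ray("top",*b[2],88).round(1))
for b in blobs(roi&(g<60)&(Z>105)&(u>245)&(u<285)&(v<225),10):print("blackhead",b,ray("top",*b[2],118).round(1))
R,G,B=p[...,0],p[...,1],p[...,2]
for b in blobs(roi&(R>B+50)&(R>130)&(u>240)&(u<290),5):print("brass",b,ray("top",*b[2],90).round(1))
for nm,q in dict(v1=(324,335),v2=(323,152)).items():print(nm,ray("top",*q,50).round(0))
for q in [(246,137),(276,270),(198,230)]:print(ray("top",*q,112).round(0))
E
```

```text
heads (np.int32(174), [237, 126, 16, 16], array([244.4, 133.3]))
heads (np.int32(192), [253, 196, 15, 16], array([260. , 203.2]))
heads (np.int32(177), [187, 222, 15, 15], array([194. , 228.9]))
heads (np.int32(180), [267, 262, 16, 15], array([274.6, 268.8]))
block (np.int32(1912), [356, 197, 59, 59], array([384.5, 227.2]))
box world [[507.2, -146.6], [575.0, -168.4], [553.5, -235.7], [486.0, -213.5]]
well (np.int32(115), [372, 206, 12, 12], array([377.4, 211.6])) [ 552.  -180.1   88. ]
well (np.int32(119), [393, 213, 13, 12], array([399.1, 218.7])) [ 541.6 -212.4   88. ]
well (np.int32(31), [378, 234, 7, 7], array([381.6, 236.9])) [ 514.1 -186.2   88. ]
blackhead (np.int32(12), [260, 206, 7, 5], array([263.2, 208.2])) [551.1 -12.5 118. ]
brass (np.int32(46), [265, 197, 7, 16], array([269. , 204.7])) [560.7 -18.6  90. ]
brass (np.int32(17), [251, 205, 4, 8], array([252.6, 208.5])) [554.8   5.6  90. ]
v1 [ 368. -102.   50.]
v2 [651. -99.  50.]
[657.  15. 112.]
[463. -32. 112.]
[520.  81. 112.]
```

View pics/crop.png

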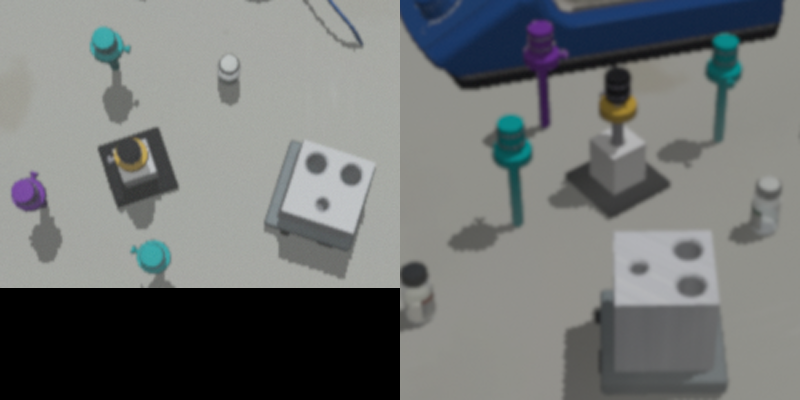

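The crop confirms it: the black head and brass collar sit in the white stand, and the neighbours are all turquoise or purple. Next I'll check the transit height and the wrist camera's offset.

```bash
cat >> h.py <<'E'
from scipy.spatial.transform import Rotation as Ro
def toolshift(target):
    s=sensors.sense();R=Ro.from_euler("xyz",s["tcp_rot"]).as_matrix()
    return R.T@(np.array(target)-s["eef_pos"])/1000
E
python3 - <<'E'
from h import *
s=sensors.sense();R=Ro.from_euler("xyz",s["tcp_rot"]).as_matrix()
T=camera_params("wrist")["world_from_camera"]
print("cam in tool",(R.T@(T[:3,3]-s["eef_pos"])).round(1),(R.T@T[:3,:3]).round(3).tolist(),camera_params("wrist")["camera_matrix"][0,0])
print(toolshift([535,-60,260]))
f=np.load("top0.npz");d=f["d"];c=camera_params("top");K=c["camera_matrix"];T=c["world_from_camera"]
v,u=np.mgrid[:480,:640];P=(np.stack([(u-K[0,2])/K[0,0]*d,(v-K[1,2])/K[1,1]*d,d,np.ones_like(d)],-1)@T.T).reshape(-1,4)[d.ravel()>0]
for y in range(40,460,60):
    for x in(250,350,450,550,650):
        q=P[(abs(P[:,0]-x)<50)&(abs(P[:,1]-y)<30)]
        if len(q):print(x,y,q[:,2].max().round(),end=" | ")
    print()
E
```

```text
cam in tool [  75.7    0.2 -142.3] [[-0.0, -0.955, -0.298], [1.0, -0.0, 0.0], [-0.0, -0.298, 0.955]] 425.9974641708211
[-0.52379482 -0.50024853 -0.02873344]
250 40 3.0 | 350 40 7.0 | 450 40 5.0 | 550 40 90.0 | 650 40 113.0 | 
250 100 3.0 | 350 100 9.0 | 450 100 7.0 | 550 100 114.0 | 650 100 5.0 | 
250 160 4.0 | 350 160 8.0 | 450 160 94.0 | 550 160 101.0 | 650 160 102.0 | 
250 220 3.0 | 350 220 8.0 | 450 220 97.0 | 550 220 102.0 | 650 220 368.0 | 
250 280 2.0 | 350 280 8.0 | 450 280 97.0 | 550 280 102.0 | 650 280 354.0 | 
250 340 2.0 | 350 340 5.0 | 450 340 96.0 | 550 340 102.0 | 650 340 128.0 | 
250 400 3.0 | 350 400 6.0 | 450 400 89.0 | 550 400 100.0 | 650 400 101.0 |
```

Careful with the scale: shifts go in shares of 0.4 m and turns go in shares of 2 rad. That gives: -0.349 m is -0.8725, -0.333 m is -0.8325.

>>> {"op": "move_arm", "data": {"motion": [[0,0,0,-0.1075,-0.105,-0.05,0.05],[0,0,0,-0.2175,-0.2075,-0.0725,0.05],[0,0,0,-0.325,-0.3125,-0.0725,0.05],[0,0,0,-0.4375,-0.4175,-0.0725,0.05],[0,0,0,-0.545,-0.52,-0.0725,0.05],[0,0,0,-0.655,-0.625,-0.0725,0.05],[0,0,0,-0.7625,-0.73,-0.0725,0.05],[0,0,0,-0.8725,-0.8325,-0.0725,0.05]], "grip_force": 40}}

```text
clock: 1.1
eef_pos: [427.6, 155.0, 260.3]
tcp_rot: [3.141, 0.0, 2.797]
contact_force: [1.1, 1.2, 0.1]
opening: 0.585
grasp_force: 0.0
```

Converted, -0.175 m is -0.4375, -0.167 m is -0.4175.

>>> {"op": "move_arm", "data": {"motion": [[0,0,0,-0.11,-0.105,0,0.05],[0,0,0,-0.2175,-0.2075,0,0.05],[0,0,0,-0.3275,-0.3125,0,0.05],[0,0,0,-0.4375,-0.4175,0,0.05],[0,0,0,-0.4375,-0.4175,0,0.05],[0,0,0,-0.4375,-0.4175,0,0.05]]}}

```text
clock: 1.85
eef_pos: [534.9, -59.5, 259.7]
tcp_rot: [3.142, -0.001, 2.796]
contact_force: [0.2, -0.8, 0.1]
opening: 0.582
grasp_force: 0.0
```

```bash
python3 - <<'E'
from h import *
s=sensors.sense();print(s["clock"],s["eef_pos"],s["tcp_rot"],s["qpos"],s["opening"])
c=camera_params("wrist");p,d=grab_frame("wrist");np.savez("w1.npz",p=p,d=d,K=c["camera_matrix"],T=c["world_from_camera"])
cv2.imwrite("pics/w1.png",p[:,:,::-1])
E
```

```text
1.85 [534.85707508 -59.46125975 259.74666366] [ 3.14157880e+00 -1.42168739e-03  2.79577562e+00] [-1.13721754e-01  1.90950407e-01  1.78669521e+00  3.70535716e-04
  1.16532744e+00 -1.33884743e+00] 0.5820350893919216
```

View pics/w1.png

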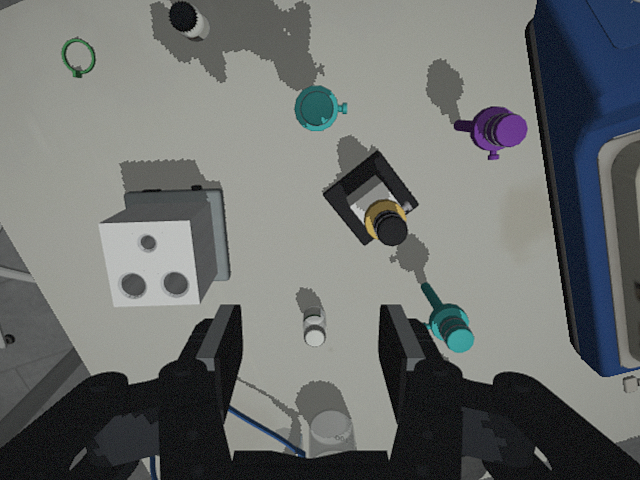

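The wrist view shows the probe head at about (391,230) with the brass collar at (385,220). The narrow well is at (148,243) and the wide wells are at (133,284) and (176,283).

```bash
python3 - <<'E'
from h import *
f=np.load("w1.npz");p=f["p"].astype(int);d=f["d"];c=dict(camera_matrix=f["K"],world_from_camera=f["T"])
K=f["K"];v,u=np.mgrid[:480,:640];Z=(np.stack([(u-K[0,2])/K[0,0]*d,(v-K[1,2])/K[1,1]*d,d,np.ones_like(d)],-1)@f["T"].T)[...,2]
g=p.sum(2)/3
near=(u>355)&(u<425)&(v>190)&(v<260)
m=near&(g<75)&(Z>110)
print("Zmax head",np.percentile(Z[m],[50,95]))
m2=near&(Z>115)
for b in blobs(m2,50):print("headtop",b,ray("wrist",*b[2],118,c).round(1))
ct=max(cv2.findContours(m2.astype(np.uint8),0,2)[0],key=cv2.contourArea);(q,r)=cv2.minEnclosingCircle(ct);print("circ",q,r,ray("wrist",*q,118,c).round(1))
R,B=p[...,0],p[...,2]
m=near&(R>B+40)&(R>110)
pts=np.argwhere(m)[:,::-1];W=np.array([ray("wrist",*q,88,c)[:2] for q in pts]);h=cv2.convexHull(W.astype(np.float32))
(q,r)=cv2.minEnclosingCircle(h);print("collar circ@88",q,r,"Z",np.median(Z[m]))
w=(g<140)&(u>110)&(u<195)&(v>228)&(v<300)
for b in blobs(w,60):print("well",b,ray("wrist",*b[2],88,c).round(1))
print("block Z",np.median(Z[(u>105)&(u<185)&(v>255)&(v<268)]))
E
```

```text
Zmax head [117.42532604 118.76300818]
headtop (np.int32(720), [377, 216, 32, 30], array([392.4, 230.6])) [558.8  -7.1 118. ]
circ (392.3173828125, 230.68931579589844) 15.697870254516602 [558.8  -7.2 118. ]
collar circ@88 (559.7154541015625, -7.186496734619141) 15.757582664489746 Z 88.30742953766918
well (np.int32(76), [191, 229, 4, 31], array([193. , 240.1])) [ 523.9 -151.1   88. ]
well (np.int32(192), [141, 235, 15, 17], array([148.1, 242.5])) [ 513.9 -184.6   88. ]
well (np.int32(469), [121, 273, 25, 26], array([133.4, 284.8])) [ 541.8 -211.3   88. ]
well (np.int32(453), [164, 272, 25, 25], array([175.6, 283.1])) [ 551.9 -179.1   88. ]
block Z 87.52575687022753
```

Converted, 0.115 m is 0.2875, 0.09 m is 0.225.

>>> {"op": "move_arm", "data": {"motion": [[0,0,0,-0.0063,0.075,0.05,0.05],[0,0,0,-0.0125,0.1438,0.125,0.05],[0,0,0,-0.0125,0.1438,0.225,0.05],[0,0,0,-0.0125,0.1438,0.2875,0.05],[0,0,0,-0.0125,0.1438,0.2875,0.05],[0,0,0,-0.0125,0.1438,0.2875,0.05]]}}

```text
clock: 2.65
eef_pos: [559.9, -6.3, 146.4]
tcp_rot: [3.141, 0.001, 2.798]
contact_force: [-0.8, -0.1, 0.2]
opening: 0.584
grasp_force: 0.0
```

```bash
python3 - <<'E'
from h import *
print(sensors.sense()["contact_force"],toolshift([558.9,-7.1,92]).round(4))
c=camera_params("wrist");p,d=grab_frame("wrist");K=c["camera_matrix"]
v,u=np.mgrid[:480,:640];Z=(np.stack([(u-K[0,2])/K[0,0]*d,(v-K[1,2])/K[1,1]*d,d,np.ones_like(d)],-1)@c["world_from_camera"].T)[...,2]
m=(Z>112)&(Z<124)&(u>230)&(u<400)
for b in blobs(m,200):print(b,ray("wrist",*b[2],118,c).round(1))
E
```

```text
[-0.7581699  -0.07413711  0.15341811] [ 0.0008 -0.0011  0.0544]
(np.int32(1901), [283, 261, 50, 51], array([307.5, 286.7])) [557.9  -6.5 118. ]
```

Converted, 0.054 m is 0.135, -0.001 m is -0.0025.

>>> {"op": "move_arm", "data": {"motion": [[0,0,0,0.0025,-0.0025,0.0625,0.05],[0,0,0,0.0025,-0.0025,0.1125,0.05],[0,0,0,0.0025,-0.0025,0.135,0.05],[0,0,0,0.0025,-0.0025,0.135,0.05],[0,0,0,0.0025,-0.0025,0.135,0.018],[0,0,0,0.0025,-0.0025,0.135,0.018],[0,0,0,0.0025,-0.0025,0.135,0.018],[0,0,0,0.0025,-0.0025,0.135,0.018]], "grip_force": 40}}

```text
clock: 3.7
eef_pos: [559.1, -7.7, 92.2]
tcp_rot: [3.141, 0.002, 2.797]
contact_force: [-0.4, -0.8, 6.4]
opening: 0.241
grasp_force: 39.1
```

>>> {"op": "move_arm", "data": {"motion": [[0,0,0,0,0,0,0.015],[0,0,0,0,0,0,0.015]]}}

```text
clock: 3.95
eef_pos: [559.1, -7.7, 92.2]
tcp_rot: [3.141, 0.002, 2.797]
contact_force: [-0.2, -0.6, 6.8]
opening: 0.241
grasp_force: 39.1
```

Converted, -0.11 m is -0.275, -0.085 m is -0.2125.

>>> {"op": "move_arm", "data": {"motion": [[0,0,0,0,0,-0.05,0.015],[0,0,0,0,0,-0.125,0.015],[0,0,0,0,0,-0.2125,0.015],[0,0,0,0,0,-0.275,0.015],[0,0,0,0,0,-0.275,0.015],[0,0,0,0,0,-0.275,0.015]]}}

```text
clock: 4.7
eef_pos: [557.6, -7.6, 200.3]
tcp_rot: [-3.141, -0.001, 2.797]
contact_force: [-0.9, 0.4, -1.3]
opening: 0.24
grasp_force: 39.4
```

```bash
python3 - <<'E'
from h import *
s=sensors.sense();print(s["contact_force"],toolshift([514,-185,202]).round(4))
H=np.zeros((480,800,3),np.uint8)
for i,n in enumerate(("wrist","side")):
    c=camera_params(n);p,d=grab_frame(n);np.savez(n+"2.npz",p=p,d=d,K=c["camera_matrix"],T=c["world_from_camera"])
    q=p[:,:,::-1]
    H[:,400*i:400*i+400]=cv2.resize(q[200:440,220:420] if n=="wrist" else q[60:300,230:430],(400,480))
cv2.imwrite("pics/grasp.png",H)
E
```

```text
[-0.94751614  0.40686373 -1.32076461] [-0.0189 -0.1817 -0.0016]
```

View pics/grasp.png

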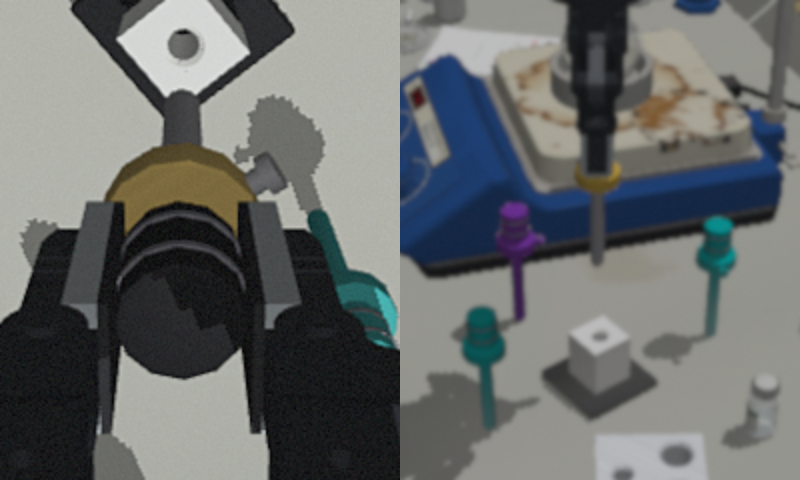

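Held and upright: the wrist half shows the head between the pads with the stem straight ahead, and the side half shows the stem vertical with its tip near crop (598,262). I'll carry it over the well.

Converted, -0.182 m is -0.455, -0.019 m is -0.0475.

>>> {"op": "move_arm", "data": {"motion": [[0,0,0,-0.0075,-0.075,0,0.015],[0,0,0,-0.02,-0.1875,0,0.015],[0,0,0,-0.0325,-0.3,0,0.015],[0,0,0,-0.0425,-0.4,0,0.015],[0,0,0,-0.0475,-0.455,0,0.015],[0,0,0,-0.0475,-0.455,0,0.015],[0,0,0,-0.0475,-0.455,0,0.015]]}}

```text
clock: 5.68
eef_pos: [514.4, -184.8, 200.6]
tcp_rot: [3.141, -0.001, 2.797]
contact_force: [0.7, 1.2, -0.7]
opening: 0.241
grasp_force: 39.4
```

```bash
python3 - <<'E'
from h import *
s=sensors.sense();print(s["eef_pos"],s["contact_force"],toolshift([514,-185,202]).round(4))
H=np.zeros((480,800,3),np.uint8)
for i,n in enumerate(("wrist","side")):
    c=camera_params(n);p,d=grab_frame(n);np.savez(n+"3.npz",p=p,d=d,K=c["camera_matrix"],T=c["world_from_camera"])
    q=p[:,:,::-1]
    K=c["camera_matrix"];T=np.linalg.inv(c["world_from_camera"])
    x=T@np.r_[514,-185,112,1];uv=(K@(x[:3]/x[2]))[:2].astype(int);u0,v0=uv-[80,96];print(n,u0,v0)
    H[:,400*i:400*i+400]=cv2.resize(q[v0:v0+192,u0:u0+160],(400,480),interpolation=cv2.INTER_CUBIC)
cv2.imwrite("pics/over.png",H)
E
```

```text
[ 514.42620958 -184.75513038  200.59317106] [ 0.71238775  1.21095637 -0.69376938] [ 0.0003 -0.0004 -0.0014]
wrist 228 151
side 262 186
```

View pics/over.png

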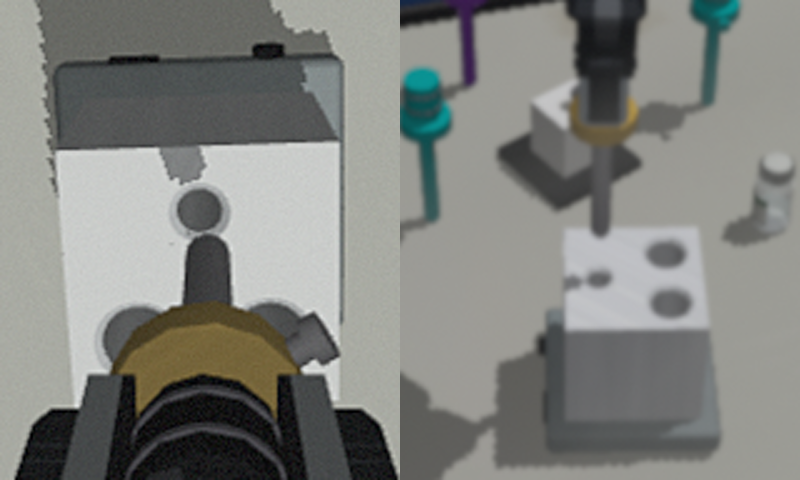

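Above the well: in the wrist crop the stem tip is at (208,242) and the well at (199,210). In the side crop the tip is at (601,231). I'll triangulate the tip against the well.

```bash
python3 - <<'E'
from h import *
C={n:(lambda f:dict(camera_matrix=f["K"],world_from_camera=f["T"],p=f["p"].astype(int)))(np.load(n+"3.npz")) for n in("wrist","side")}
def two(q1,q2):
    A=[];
    for n,q in(("wrist",q1),("side",q2)):
        P=C[n]["camera_matrix"]@np.linalg.inv(C[n]["world_from_camera"])[:3];A.append((P,np.array(q,float).reshape(2,1)))
    X=cv2.triangulatePoints(A[0][0],A[1][0],A[0][1],A[1][1]).ravel();return (X[:3]/X[3]).round(1)
w=(228+208/2.5,151+244/2.5);s=(262+201/2.5,186+230/2.5)
print("tip",ray("wrist",*w,116,C["wrist"]).round(1),ray("side",*s,116,C["side"]).round(1),two(w,s))
for n,q in(("wrist",(228+199.5/2.5,151+210/2.5)),("side",(262+199/2.5,186+278/2.5))):print("well",n,ray(n,*q,88,C[n]).round(1))
# stem axis in wrist and side: centre of dark run per row
g=C["wrist"]["p"].sum(2)/3
for r in range(252,272,4):
    k=np.where(g[r,295:330]<120)[0]+295;print(r,k.mean() if len(k) else None,len(k))
f=np.load("top0.npz")
E
```

```text
tip [ 513.9 -183.5  116. ] [ 515.4 -181.4  116. ] [ 514.2 -183.4  118. ]
well wrist [ 513.5 -185.5   88. ]
well side [ 512.9 -186.6   88. ]
252 311.0 17
256 310.5 18
260 310.5 18
264 310.5 18
268 310.0 19
```

Converted, 0.033 m is 0.0825, -0.0018 m is -0.0045.

>>> {"op": "move_arm", "data": {"motion": [[0,0,0,0,-0.0045,0.0125,0.015],[0,0,0,0,-0.0045,0.0375,0.015],[0,0,0,0,-0.0045,0.0575,0.015],[0,0,0,0,-0.0045,0.0675,0.015],[0,0,0,0,-0.0045,0.075,0.015],[0,0,0,0,-0.0045,0.0825,0.015]]}}

```text
clock: 6.52
eef_pos: [514.1, -187.1, 168.2]
tcp_rot: [3.142, 0.0, 2.797]
contact_force: [-0.3, 0.5, -1.4]
opening: 0.241
grasp_force: 39.4
```

Converted, 0.003 m is 0.0075, 0.002 m is 0.005.

>>> {"op": "move_arm", "data": {"motion": [[0,0,0,0,0,0.005,0.015],[0,0,0,0,0,0.0075,0.015],[0,0,0,0,0,0.0075,0.015]]}}

```text
clock: 6.9
eef_pos: [514.0, -187.0, 165.3]
tcp_rot: [-3.142, -0.0, 2.797]
contact_force: [-0.6, 0.3, -1.0]
opening: 0.244
grasp_force: 39.4
```

Converted, 0.014 m is 0.035, 0.012 m is 0.03.

>>> {"op": "move_arm", "data": {"motion": [[0,0,0,0,0,0.005,0.015],[0,0,0,0,0,0.01,0.015],[0,0,0,0,0,0.015,0.015],[0,0,0,0,0,0.02,0.015],[0,0,0,0,0,0.025,0.015],[0,0,0,0,0,0.03,0.015],[0,0,0,0,0,0.035,0.015]], "grip_force": 20}}

```text
clock: 7.78
eef_pos: [514.2, -187.0, 151.4]
tcp_rot: [3.141, 0.0, 2.797]
contact_force: [-1.3, 1.3, 3.5]
opening: 0.24
grasp_force: 39.9
```

Converted, 0.012 m is 0.03, 0.01 m is 0.025.

>>> {"op": "move_arm", "data": {"motion": [[0,0,0,0,0,0.005,0.015],[0,0,0,0,0,0.01,0.015],[0,0,0,0,0,0.015,0.015],[0,0,0,0,0,0.02,0.015],[0,0,0,0,0,0.025,0.015],[0,0,0,0,0,0.03,0.015]]}}

```text
clock: 8.52
eef_pos: [514.0, -187.0, 139.2]
tcp_rot: [3.142, 0.0, 2.797]
contact_force: [-1.1, 1.8, 2.6]
opening: 0.241
grasp_force: 39.9
```

Converted, 0.004 m is 0.01, 0.003 m is 0.0075.

>>> {"op": "move_arm", "data": {"motion": [[0,0,0,0,0,0.0025,0.015],[0,0,0,0,0,0.005,0.015],[0,0,0,0,0,0.0075,0.015],[0,0,0,0,0,0.01,0.015],[0,0,0,0,0,0.01,0.015]]}}

```text
clock: 9.15
eef_pos: [513.9, -187.0, 135.1]
tcp_rot: [-3.142, -0.0, 2.797]
contact_force: [0.4, 2.4, 1.9]
opening: 0.245
grasp_force: 39.7
```

```bash
python3 -c "
from h import *
s=sensors.sense();print(s['eef_pos'],s['contact_force'],s['qpos'],s['joint_efforts'])"
```

```text
[ 513.87591795 -187.00422396  135.08069041] [0.44965991 2.3959723  1.90397896] [-3.51744923e-01  3.47422103e-01  1.88647848e+00 -2.05065799e-05
  9.08045657e-01 -1.57772729e+00] [-9.18079074e-01 -5.33501601e+01 -2.82054627e+01 -5.23514170e-01
 -2.69363746e-01 -3.40488514e-04]
```

Converted, 0.001 m is 0.0025, 0.0005 m is 0.0013.

>>> {"op": "move_arm", "data": {"motion": [[0,0,0,0,0.0013,0.0013,0.015],[0,0,0,0,0.0025,0.0025,0.015]]}}

```text
clock: 9.4
eef_pos: [514.2, -186.4, 134.3]
tcp_rot: [-3.141, -0.0, 2.797]
contact_force: [-1.8, -2.0, 3.4]
opening: 0.237
grasp_force: 39.8
```

Converted, 0.0008 m is 0.002, 0.0004 m is 0.001.

>>> {"op": "move_arm", "data": {"motion": [[0,0,0,0,0,0.001,0.015],[0,0,0,0,0,0.002,0.015]]}}

```text
clock: 9.65
eef_pos: [514.3, -186.2, 133.5]
tcp_rot: [-3.141, 0.0, 2.797]
contact_force: [-0.0, -0.7, 3.5]
opening: 0.243
grasp_force: 39.8
```

Converted, 0.001 m is 0.0025, 0.0005 m is 0.0013.

>>> {"op": "move_arm", "data": {"motion": [[0,0,0,0,0,0.0013,0.015],[0,0,0,0,0,0.0025,0.015]]}}

```text
clock: 9.9
eef_pos: [514.4, -186.1, 132.5]
tcp_rot: [-3.142, -0.0, 2.797]
contact_force: [-2.2, -0.4, 3.7]
opening: 0.239
grasp_force: 39.8
```

Converted, 0.001 m is 0.0025, 0.0005 m is 0.0013.

>>> {"op": "move_arm", "data": {"motion": [[0,0,0,0,0,0.0013,0.015],[0,0,0,0,0,0.0025,0.015]]}}

```text
clock: 10.15
eef_pos: [514.4, -186.1, 131.5]
tcp_rot: [-3.142, -0.0, 2.797]
contact_force: [-1.5, -0.4, 4.1]
opening: 0.241
grasp_force: 39.8
```

Converted, 0.001 m is 0.0025, 0.0005 m is 0.0013.

>>> {"op": "move_arm", "data": {"motion": [[0,0,0,0,0,0.0013,0.015],[0,0,0,0,0,0.0025,0.015]]}}

```text
clock: 10.4
eef_pos: [514.3, -186.1, 130.4]
tcp_rot: [-3.142, -0.0, 2.797]
contact_force: [-2.0, -1.0, 3.8]
opening: 0.244
grasp_force: 39.8
```

Converted, 0.001 m is 0.0025, 0.0005 m is 0.0013.

>>> {"op": "move_arm", "data": {"motion": [[0,0,0,0,0,0.0013,0.015],[0,0,0,0,0,0.0025,0.015]]}}

```text
clock: 10.65
eef_pos: [514.4, -186.1, 129.4]
tcp_rot: [3.142, -0.0, 2.797]
contact_force: [-2.5, -0.7, 4.1]
opening: 0.243
grasp_force: 39.8
```

Converted, 0.001 m is 0.0025, 0.0005 m is 0.0013.

>>> {"op": "move_arm", "data": {"motion": [[0,0,0,0,0,0.0013,0.015],[0,0,0,0,0,0.0025,0.015]]}}

```text
clock: 10.9
eef_pos: [514.3, -186.1, 128.4]
tcp_rot: [-3.142, -0.0, 2.797]
contact_force: [-1.5, -0.2, 3.0]
opening: 0.243
grasp_force: 39.8
```

Converted, 0.001 m is 0.0025, 0.0005 m is 0.0013.

>>> {"op": "move_arm", "data": {"motion": [[0,0,0,0,0,0.0013,0.015],[0,0,0,0,0,0.0025,0.015]]}}

```text
clock: 11.15
eef_pos: [514.4, -186.1, 127.5]
tcp_rot: [-3.142, -0.0, 2.797]
contact_force: [-2.1, -1.1, 3.1]
opening: 0.238
grasp_force: 39.8
```

Converted, 0.001 m is 0.0025, 0.0005 m is 0.0013.

>>> {"op": "move_arm", "data": {"motion": [[0,0,0,0,0,0.0013,0.015],[0,0,0,0,0,0.0025,0.015]]}}

```text
clock: 11.4
eef_pos: [514.4, -186.1, 126.5]
tcp_rot: [-3.142, 0.0, 2.797]
contact_force: [-2.1, 0.3, 3.8]
opening: 0.241
grasp_force: 39.8
```

Converted, 0.001 m is 0.0025, 0.0005 m is 0.0013.

>>> {"op": "move_arm", "data": {"motion": [[0,0,0,0,0,0.0013,0.015],[0,0,0,0,0,0.0025,0.015]]}}

```text
clock: 11.65
eef_pos: [514.4, -186.1, 125.5]
tcp_rot: [-3.142, -0.0, 2.797]
contact_force: [-1.5, -0.9, 3.2]
opening: 0.24
grasp_force: 39.8
```

Converted, 0.001 m is 0.0025, 0.0005 m is 0.0013.

>>> {"op": "move_arm", "data": {"motion": [[0,0,0,0,0,0.0013,0.015],[0,0,0,0,0,0.0025,0.015]]}}

```text
clock: 11.9
eef_pos: [514.4, -186.1, 124.5]
tcp_rot: [-3.142, -0.0, 2.797]
contact_force: [-2.2, -0.3, 4.8]
opening: 0.242
grasp_force: 39.8
```

Converted, 0.001 m is 0.0025, 0.0005 m is 0.0013.

>>> {"op": "move_arm", "data": {"motion": [[0,0,0,0,0,0.0013,0.015],[0,0,0,0,0,0.0025,0.015]]}}

```text
clock: 12.15
eef_pos: [514.6, -186.2, 124.2]
tcp_rot: [-3.142, 0.0, 2.797]
contact_force: [-4.4, 0.1, 15.1]
opening: 0.243
grasp_force: 40.7
```

>>> {"op": "move_arm", "data": {"motion": [[0,0,0,0,0,0,0.015]]}}

```text
clock: 12.28
eef_pos: [514.6, -186.2, 124.2]
tcp_rot: [-3.142, 0.0, 2.797]
contact_force: [-3.6, -1.3, 11.7]
opening: 0.239
grasp_force: 40.7
```

Bottomed out: the TCP stalled at 124.2 and the force jumped from about 4 N to 12–15 N, so the well is about 48 mm deep. I'll ease the load, then open just past the head so the fingertips stand over the collar rim.

Converted, -0.0004 m is -0.001.

>>> {"op": "move_arm", "data": {"motion": [[0,0,0,0,0,-0.001,0.015],[0,0,0,0,0,-0.001,0.0255],[0,0,0,0,0,-0.001,0.0255],[0,0,0,0,0,-0.001,0.0255]]}}

```text
clock: 12.78
eef_pos: [514.4, -186.0, 123.7]
tcp_rot: [3.141, -0.0, 2.797]
contact_force: [0.5, -0.0, 0.3]
opening: 0.301
grasp_force: 0.0
```

```bash
python3 - <<'E'
from h import *
s=sensors.sense();print(s["clock"],s["eef_pos"],s["contact_force"],s["opening"]*85.4)
H=np.zeros((480,800,3),np.uint8)
c=camera_params("side");p,_=grab_frame("side");w,_=grab_frame("wrist")
T=np.linalg.inv(c["world_from_camera"])
x=T@np.r_[514,-186,120,1];u0,v0=(c["camera_matrix"]@(x[:3]/x[2]))[:2].astype(int)-[50,60];print(u0,v0)
H[:,:400]=cv2.resize(p[v0:v0+120,u0:u0+100,::-1],(400,480),interpolation=cv2.INTER_CUBIC)
H[:,400:]=cv2.resize(w[200:392,228:388,::-1],(400,480),interpolation=cv2.INTER_CUBIC)
cv2.imwrite("pics/rel.png",H)
E
```

```text
12.775 [ 514.38671903 -185.99343889  123.66546876] [ 0.49796399 -0.03327675  0.26696035] 25.684759915499882
292 218
```

View pics/rel.png

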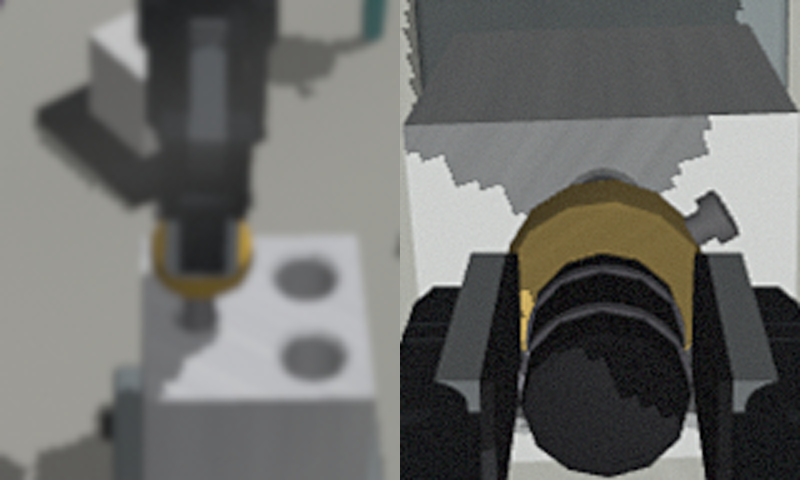

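The head is centred between the open pads (wrist crop, head 525–690, pads at 518 and 697), and the fingertips overlap the brass rim. The collar stands about 20 mm above the block. Pushing the collar down now.

Converted, 0.011 m is 0.0275, 0.009 m is 0.0225.

>>> {"op": "move_arm", "data": {"motion": [[0,0,0,0,0,0.0025,0.024],[0,0,0,0,0,0.0075,0.024],[0,0,0,0,0,0.0125,0.024],[0,0,0,0,0,0.0175,0.024],[0,0,0,0,0,0.0225,0.024],[0,0,0,0,0,0.0275,0.024]]}}

```text
clock: 13.62
eef_pos: [514.4, -186.1, 112.8]
tcp_rot: [3.142, 0.0, 2.797]
contact_force: [-0.5, 0.1, 3.6]
opening: 0.285
grasp_force: 1.4
```

Converted, 0.008 m is 0.02, 0.006 m is 0.015.

>>> {"op": "move_arm", "data": {"motion": [[0,0,0,0,0,0.005,0.024],[0,0,0,0,0,0.01,0.024],[0,0,0,0,0,0.015,0.024],[0,0,0,0,0,0.02,0.024]]}}

```text
clock: 14.12
eef_pos: [514.3, -186.1, 104.8]
tcp_rot: [-3.142, -0.0, 2.797]
contact_force: [-0.5, 0.4, 3.3]
opening: 0.28
grasp_force: 1.4
```

Converted, 0.004 m is 0.01, 0.003 m is 0.0075.

>>> {"op": "move_arm", "data": {"motion": [[0,0,0,0,0,0.0025,0.024],[0,0,0,0,0,0.005,0.024],[0,0,0,0,0,0.0075,0.024],[0,0,0,0,0,0.01,0.024]]}}

```text
clock: 14.62
eef_pos: [514.4, -186.1, 100.8]
tcp_rot: [-3.142, -0.0, 2.797]
contact_force: [-1.8, 0.4, 3.0]
opening: 0.281
grasp_force: 1.4
```

```bash
python3 - <<'E'
from h import *
print(sensors.sense()["contact_force"])
c=camera_params("side");T=np.linalg.inv(c["world_from_camera"])
x=T@np.r_[514,-186,95,1];u,v=(c["camera_matrix"]@(x[:3]/x[2]))[:2].astype(int)
p,_=grab_frame("side");cv2.imwrite("pics/slide.png",cv2.resize(p[v-60:v+40,u-60:u+60,::-1],(600,500),interpolation=cv2.INTER_CUBIC))
E
```

```text
[-1.79525407  0.37393617  2.95934711]
```

View pics/slide.png

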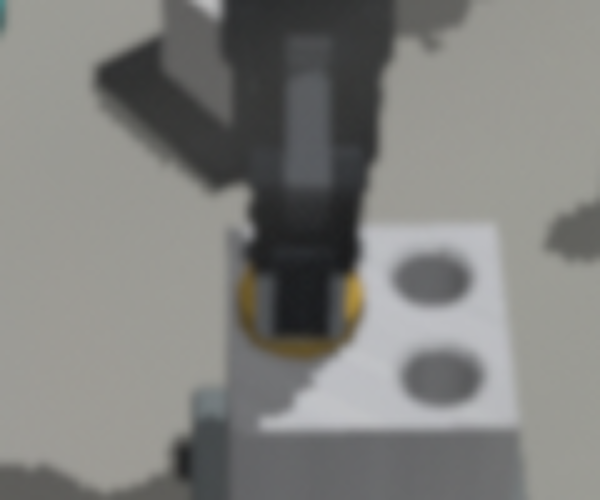

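The collar is close to the block, with its lower edge at about (300,355) and no stem visible below it. I'll go on in 1 mm steps.

Converted, 0.001 m is 0.0025, 0.0005 m is 0.0013.

>>> {"op": "move_arm", "data": {"motion": [[0,0,0,0,0,0.0013,0.024],[0,0,0,0,0,0.0025,0.024]]}}

```text
clock: 14.92
eef_pos: [514.4, -186.1, 99.9]
tcp_rot: [-3.142, -0.0, 2.797]
contact_force: [-0.4, 1.2, 2.6]
opening: 0.283
grasp_force: 1.4
```

Converted, 0.001 m is 0.0025, 0.0005 m is 0.0013.

>>> {"op": "move_arm", "data": {"motion": [[0,0,0,0,0,0.0013,0.024],[0,0,0,0,0,0.0025,0.024]]}}

```text
clock: 15.18
eef_pos: [514.3, -186.1, 98.9]
tcp_rot: [3.142, -0.0, 2.797]
contact_force: [-1.3, 1.2, 2.3]
opening: 0.277
grasp_force: 1.4
```

Converted, 0.001 m is 0.0025, 0.0005 m is 0.0013.

>>> {"op": "move_arm", "data": {"motion": [[0,0,0,0,0,0.0013,0.024],[0,0,0,0,0,0.0025,0.024]]}}

```text
clock: 15.42
eef_pos: [514.3, -186.1, 98.0]
tcp_rot: [-3.142, -0.0, 2.797]
contact_force: [-3.0, 0.7, 8.6]
opening: 0.279
grasp_force: 4.6
```

Converted, 0.0005 m is 0.0013, 0.0003 m is 0.0008.

>>> {"op": "move_arm", "data": {"motion": [[0,0,0,0,0,0.0008,0.024],[0,0,0,0,0,0.0013,0.024],[0,0,0,0,0,0.0013,0.024]]}}

```text
clock: 15.8
eef_pos: [514.3, -186.1, 98.0]
tcp_rot: [-3.142, 0.0, 2.797]
contact_force: [-3.2, 1.5, 10.6]
opening: 0.28
grasp_force: 5.2
```

Converted, 0.0003 m is 0.0008.

>>> {"op": "move_arm", "data": {"motion": [[0,0,0,0,0,0.0008,0.024],[0,0,0,0,0,0.0008,0.024],[0,0,0,0,0,0,0.045],[0,0,0,0,0,0,0.045],[0,0,0,0,0,0,0.045]]}}

```text
clock: 16.42
eef_pos: [514.3, -186.1, 97.1]
tcp_rot: [-3.142, -0.0, 2.797]
contact_force: [-0.4, -0.0, -0.4]
opening: 0.528
grasp_force: 0.0
```

Converted, -0.15 m is -0.375, -0.12 m is -0.3.

>>> {"op": "move_arm", "data": {"motion": [[0,0,0,0,0,-0.025,0.045],[0,0,0,0,0,-0.1,0.045],[0,0,0,0,0,-0.2,0.045],[0,0,0,0,0,-0.3,0.045],[0,0,0,0,0,-0.375,0.045],[0,0,0,0,0,-0.375,0.045]]}}

```text
clock: 17.18
eef_pos: [515.8, -186.6, 250.5]
tcp_rot: [-3.142, 0.005, 2.797]
contact_force: [-0.7, 0.3, -0.5]
opening: 0.528
grasp_force: 0.0
```

```bash
python3 - <<'E'
from h import *
c=camera_params("side");T=np.linalg.inv(c["world_from_camera"])
x=T@np.r_[514,-186,110,1];u,v=(c["camera_matrix"]@(x[:3]/x[2]))[:2].astype(int)
p,_=grab_frame("side");w,d=grab_frame("wrist");cw=camera_params("wrist")
H=np.zeros((480,800,3),np.uint8)
H[:,:400]=cv2.resize(p[v-60:v+60,u-50:u+50,::-1],(400,480),interpolation=cv2.INTER_CUBIC)
H[:,400:]=cv2.resize(w[100:380,205:435,::-1],(400,480))
cv2.imwrite("pics/end.png",H)
K=cw["camera_matrix"];vv,uu=np.mgrid[:480,:640];Z=(np.stack([(uu-K[0,2])/K[0,0]*d,(vv-K[1,2])/K[1,1]*d,d,np.ones_like(d)],-1)@cw["world_from_camera"].T)[...,2]
roi=(uu>230)&(uu<400)&(vv>150)&(vv<350)
w=w.astype(int);br=roi&(w[...,0]>w[...,2]+40)&(w[...,0]>100)
print("collar top",np.percentile(Z[br],[10,50,90]),br.sum())
print("head top",np.percentile(Z[roi&(Z>135)&(Z<170)],[10,50,90]))
E
```

```text
collar top [95.55788788 96.5007697  97.44288508] 773
head top [143.23951383 148.13541067 149.09876859]
```

View pics/end.png

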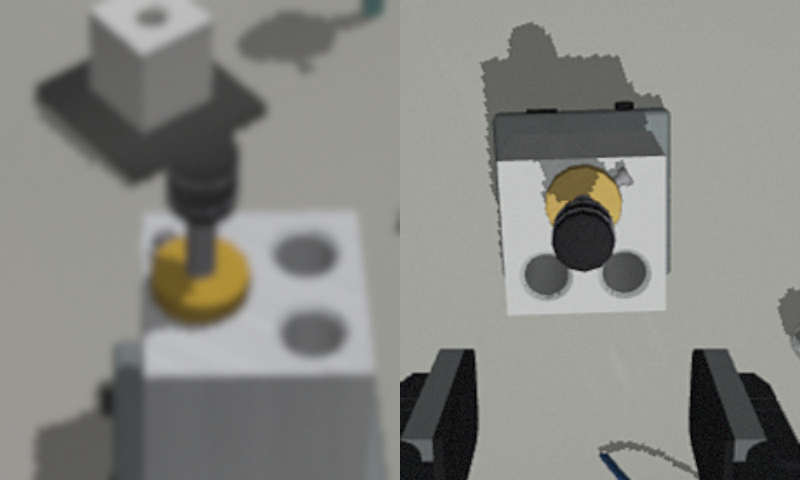

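The collar sits flat on the block with the probe upright. As a check that it's still home, I'll nudge the head top gently with shut fingers.

Converted, 0.095 m is 0.2375, 0.092 m is 0.23.

>>> {"op": "move_arm", "data": {"motion": [[0,0,0,0,0,0.075,0],[0,0,0,0,0,0.15,0],[0,0,0,0,0,0.2,0],[0,0,0,0,0,0.23,0],[0,0,0,0,0,0.2375,0],[0,0,0,0,0,0.2375,0]]}}

```text
clock: 18.02
eef_pos: [514.5, -186.2, 152.5]
tcp_rot: [3.142, 0.0, 2.797]
contact_force: [0.2, -0.4, -0.5]
opening: 0.0
grasp_force: 0.0
```

Converted, 0.001 m is 0.0025, 0.0005 m is 0.0013.

>>> {"op": "move_arm", "data": {"motion": [[0,0,0,0,0,0.0013,0],[0,0,0,0,0,0.0025,0],[0,0,0,0,0,0.0025,0]]}}

```text
clock: 18.4
eef_pos: [514.5, -186.2, 151.7]
tcp_rot: [-3.142, 0.001, 2.797]
contact_force: [0.4, 0.2, -0.3]
opening: 0.0
grasp_force: 0.0
```

Converted, 0.001 m is 0.0025, 0.0005 m is 0.0013.

>>> {"op": "move_arm", "data": {"motion": [[0,0,0,0,0,0.0013,0],[0,0,0,0,0,0.0025,0],[0,0,0,0,0,0.0025,0]]}}

```text
clock: 18.77
eef_pos: [514.3, -186.1, 150.3]
tcp_rot: [3.142, -0.0, 2.797]
contact_force: [0.6, -0.4, -0.4]
opening: 0.0
grasp_force: 0.0
```

>>> {"op": "move_arm", "data": {"motion": [[0,0,0,0,0,0.0013,0],[0,0,0,0,0,0.002,0],[0,0,0,0,0,0.002,0]]}}

```text
clock: 19.15
eef_pos: [514.5, -186.2, 150.0]
tcp_rot: [-3.142, 0.0, 2.797]
contact_force: [-2.6, 0.5, 4.8]
opening: 0.002
grasp_force: 2.6
```

>>> {"op": "move_arm", "data": {"motion": [[0,0,0,0,0,0.0008,0],[0,0,0,0,0,0.0015,0],[0,0,0,0,0,0.0015,0]]}}

```text
clock: 19.52
eef_pos: [514.6, -186.2, 149.9]
tcp_rot: [-3.142, 0.001, 2.797]
contact_force: [-2.5, 0.4, 11.5]
opening: 0.006
grasp_force: 5.2
```

The head stays at 150.0 and holds firm at 11.5 N, well above the 3–4 N of the ball grip, so the probe is fully home. I'll withdraw and hand in.

Converted, -0.1 m is -0.25, -0.09 m is -0.225.

>>> {"op": "move_arm", "data": {"motion": [[0,0,0,0,0,-0.025,0],[0,0,0,0,0,-0.125,0],[0,0,0,0,0,-0.225,0],[0,0,0,0,0,-0.25,0],[0,0,0,0,0,-0.25,0],[0,0,0,0,0,-0.25,0]]}}

```text
clock: 20.27
eef_pos: [513.6, -185.8, 247.7]
tcp_rot: [3.142, -0.002, 2.797]
contact_force: [0.4, 0.8, 0.3]
opening: -0.004
grasp_force: 0.0
```

```bash
python3 - <<'E'
from h import *
s=sensors.sense();print(s["eef_pos"],s["contact_force"]);print(order.sign_off())
E
```

```text
[ 513.60300327 -185.83459018  247.67085   ] [0.37432053 0.81995512 0.26902301]
the job is handed in; nothing more can be done
None
```

The probe is bottomed out in the narrow well, about 48 mm down, with its collar pressed flush on the block; floor and collar forces read at most about 15 N, the vials were not touched, and the job was handed in at about 20 s.

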